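Hold a ball display stand against the sprung stop for screwing

ROBOT

A 7-joint arm with a two-finger parallel gripper is mounted at the origin on the work surface. World frame = base frame: x ahead of the robot, y to its left, z up, the work surface at z = 0. Lengths are in mm, angles in rad, forces in N, time in s.
With the tool pointing down it reaches from about 350 to 900 mm from the base axis. Payload 19.9 kg.
Tool frame: the origin (TCP) lies midway between the tips of the shut fingers; the grasp point (between the pads) lies 19 mm behind it (bot.grip_depth is the distance from the TCP to the grasp point, in mm); z points along the fingers, y is the line along which they close (so a half turn about z gives the same grasp; the last joint's range is limited). The gripper opens to 85 mm and grips with 20 to 120 N. Pads are 22 mm wide; open, the fingers measure 114 mm over their backs; the gripper's body (76 mm by 85 mm) begins 54 mm behind the grasp point. The pads swing forward as they close: fully open they stand 13 mm farther back than shut.
Start: joints at [-1.369, 0.417, -0.01, 1.614, 0.005, 1.111, -0.053], TCP at [150.86, 606.5, 231.26] pointing down, gripper open.
Joint ranges: [-2.81, 2.81], [-0.39, 2.02], [-1.27, 1.25], [0.06, 2.57], [-1.19, 4.33], [0.19, 2], [-2.82, 2.82]. Speed limits (rad/s): [1.89, 1.89, 2.39, 2.39, 3.01, 3.01, 3.01].

INTERFACE

Orientations are given as a unit quaternion [x, y, z, w].
In Python, from plant import bot, cams, order gives the robot as it stands.
- The arm moves only by the tool carry_out, never from a script. Its argument "deltas" is a list that holds one entry, the list of rows, each a list of 6 numbers: the shift along the tool's x, y, z normalised to -1 to 1, where 1 is 0.3 m, then the turn, a rotation vector about the tool's x, y, z normalised to -1 to 1, where 1 is 2 rad. A call has 1 to 12 rows; each row shifts and turns the commanded pose from where the row before left it, along the tool's axes as they then stand; what a row does not reach is not made up. A row lasts 1/10 s, in which the tool goes at most 50 mm and 8.59 degrees, less where a joint would pass 70% of its speed; a pose out of reach is approached as far as the arm can. A call with a number of a shift or a turn outside -1 to 1 is refused whole. A call with a gripper value outside its range is refused whole. "fingers" is the closure in counts, from 0 (fully open) to 255 (shut), set as the call begins (left out, the last holds). The fingers move at their own pace and stop on an object; "force" is the grip in N (left out, the last holds). Time passes only in rows, so rows that do not move let the fingers close. It gives the time, the measured TCP pose, the force, the opening and the grip force at its end, in the units of the state.
- bot.get_obs(): the state, without advancing time (a new reading comes with each control period).
- cams.capture(name): name is "side" or "top"; returns a dict with "frame" (384x512x3 uint8, red, green, blue), "fx", "fy", "cx", "cy" (pixels), "cam_to_world" (4x4, takes a point from camera to world coordinates). Camera axes: x right, y up, looking along -z (the intrinsics and any distortion apply to the point x, -y, -z); pixel columns grow to the right and rows downward; lengths in mm; the calibration is good to about 2 mm. A picture is of the moment at which its call begins. There is no depth.
- order.job_done(): hands the job in; it is judged then, once.
The state is a dict: "clock": time; "joint_pos": joint angles; "dq": joint speeds; "tau": joint torques, N m; "position": TCP position; "tool_rot": TCP orientation; "contact_force": force on the tool from outside, world axes, zero at the start; "ft_torque": the same for the moment, N m; "grip_width": opening from 0.0 (shut) to 1.0 (fully open); "gripper_force": force on a finger pad.
Only numpy, scipy, OpenCV 4.12 (cv2) and the standard library are available. Lean on these libraries where they do the work, as an engineer would, in place of code of your own. Each camera call takes 0.05 s, during which the arm holds its last target. There are 200 camera calls.

TASK

Pick up the wooden display stand and carry it level, with both baseballs staying in it, to the screwing station; set it flat on the plinth board, centred and square to the sprung stop plate. Push it against the plate with a steady force of about 10 N, so that the plate gives half way (its front face level with the two index pins) and never hits the end of its travel, and finish while still holding it pressed there so that a colleague can drive the screws. Leave the marker, card case and carton where they are.

Things in the scene. Friction and masses are not known exactly. Their poses are not given: they have to be found in the camera images.
- stand: Loose pale wooden tray for two baseballs, 185 (x) by 94 (y) mm, floor 10 mm thick, rim wall 7 mm thick and 35 mm high, 0.3 to 0.55 kg without balls. An upright grip board across its middle splits it into two pockets; the balls' tops lie 84 mm above the underside. Both ends are alike. Starts on the table, left or right. Origin: centre of the underside, z up.
- grip (a point): Middle of the top edge of the stand's upright grip board, 130 mm above the stand's underside. The board is 12 mm thick (along the stand's x) and 60 mm wide (along y); it can be pinched from above, fingers closing along the stand's x. Axes as the stand's.
- ball_a: White baseball with red seams, 74 mm diameter, 145 g, lying loose in the stand's +x pocket. Origin: ball centre.
- ball_b: The same kind of ball in the stand's -x pocket. Origin: ball centre.
- seat_a (a point): Point in the middle of the stand's +x pocket where the centre of ball_a belongs (46 mm from the stand's centre, 47 mm above its underside).
- seat_b (a point): The same for ball_b in the -x pocket.
- station: Screwing station fixed on the table, on the other side from the stand. Dark plinth board 18 mm thick, 130 mm wide (y), x = -130 to 200 mm; wooden back block 68 mm high at x = 160 to 195. The stand goes on the plinth before the stop, its length along station x, and is pushed to +x (roughly away from the robot). Origin: on the table (plinth underside), where the stand's centre should end; z up.
- stop: Aluminium stop plate 12 mm thick, 100 mm wide, up to 46 mm above the plinth, sliding only along station x. Untouched, its front face is at station x = 77.5 mm; it gives 30 mm to a hard end. Spring: no preload, 0.7 N per mm, so half way (15 mm, face at 92.5) is 10.5 N. Origin: middle of the front face, 0.5 mm above the plinth; axes as the station's.
- index (a point): Point midway between the two upright steel index pins (5 mm thick, 55 mm tall, standing on the plinth at station x = 92.5 mm, y = +-60 mm), at the height of the plinth's top. When the stop plate's front face is level with the pins it has given half way. Axes as the station's.
- marker: Bystander: white paint marker with black cap, 140 mm long, 15 mm thick, lying between the two sides, pointing roughly away from the robot. Origin: underside, near its middle.
- card_case: Bystander: closed blue card case 70 x 100 x 30 mm, at the table's far side in the middle. Origin: centre of the underside.
- carton: Bystander: closed small cardboard box, 85 mm cube, on the far left of the work. Origin: centre of the underside.
There are look-alikes about, which are no part of the job. Of the things shaped like the stand, the wooden one is meant.

How it is judged:
By the outcome, as a careful person would: the job done as asked, in the order asked, and still so for the second after the job is handed in, while the arm keeps its last pose, push and grip.
It also fails if it takes over 51 s, if anything falls off the work surface, if the arm or the gripper's body presses on something with over 40 N, if the wrist force passes 120 N, or if a joint passes its speed limit or range.

## Working session

There is one attempt and no reset: what is moved stays moved. The work goes in short steps, Python scripts to look and compute and a tool call to move; the robot and the scene stay as the last step left them, time stands still between calls to the robot, and variables do not carry over. Pictures are saved under pics/ and viewed, at most 10 in all, crops included, and the job is handed in when it is done.

Besides the shell and the picture viewer there is one more tool, called after "Emit:" in YAML: its name, and indented under it one key for each argument. carry_out: Moves the arm, as the interface text tells. Scaled input: -1 to 1 covers 0.3 m each way for a shift and 2 rad each way for a turn. Its arguments: {"type":"object","properties":{"deltas":{"type":"array","items":{"type":"array","items":{"type":"array","items":{"type":"number","minimum":-1,"maximum":1}}}},"fingers":{"type":"number"},"force":{"type":"number"}},"required":["deltas"]}

```bash
mkdir -p pics; ls; python3 - <<'E'
from plant import bot,cams
import cv2,numpy as np
o=bot.get_obs();print({k:np.round(v,3) for k,v in o.items()})
for n in('top','side'):
    c=cams.capture(n);print(n,[k for k in c],c['fx'],c['fy'],c['cx'],c['cy'],c.get('dist'));print(np.round(c['cam_to_world'],4).tolist())
    cv2.imwrite(f'pics/{n}0.png',cv2.resize(c['frame'][:,:,::-1],(800,600),interpolation=cv2.INTER_CUBIC))
    np.save(f'pics/{n}0.npy',c['frame'])
E
```

```text
pics
{'clock': np.float64(0.0), 'joint_pos': array([-1.368,  0.418, -0.01 ,  1.614,  0.005,  1.111, -0.053]), 'dq': array([-0.001,  0.002, -0.   ,  0.001, -0.   , -0.001,  0.   ]), 'tau': array([-0.0000e+00, -8.6443e+01,  6.7800e-01, -4.3489e+01,  1.9000e-02,
        7.0000e-03,  0.0000e+00]), 'position': array([150.817, 606.171, 230.661]), 'tool_rot': array([ 0.122,  0.993, -0.001, -0.   ]), 'contact_force': array([ 0.259, -0.435, -0.482]), 'ft_torque': array([-0.034,  0.025,  0.02 ]), 'gripper_force': np.float64(0.0), 'grip_width': np.float64(1.001)}
top ['frame', 'fx', 'fy', 'cx', 'cy', 'cam_to_world'] 451.2989188695375 451.2989188695375 257.16564826786123 187.3592330709153 None
[[-0.0183, 0.9862, -0.1644, 310.6557], [-0.9998, -0.0196, -0.0061, 110.7314], [-0.0093, 0.1643, 0.9864, 1460.4016], [0.0, 0.0, 0.0, 1.0]]
side ['frame', 'fx', 'fy', 'cx', 'cy', 'cam_to_world'] 397.0216333316079 397.0216333316079 259.31979880617973 193.91049294565454 None
[[0.7761, 0.3506, -0.5242, -65.3596], [-0.6303, 0.4591, -0.6261, -568.1569], [0.0212, 0.8163, 0.5772, 750.1705], [0.0, 0.0, 0.0, 1.0]]
```

View pics/top0.png

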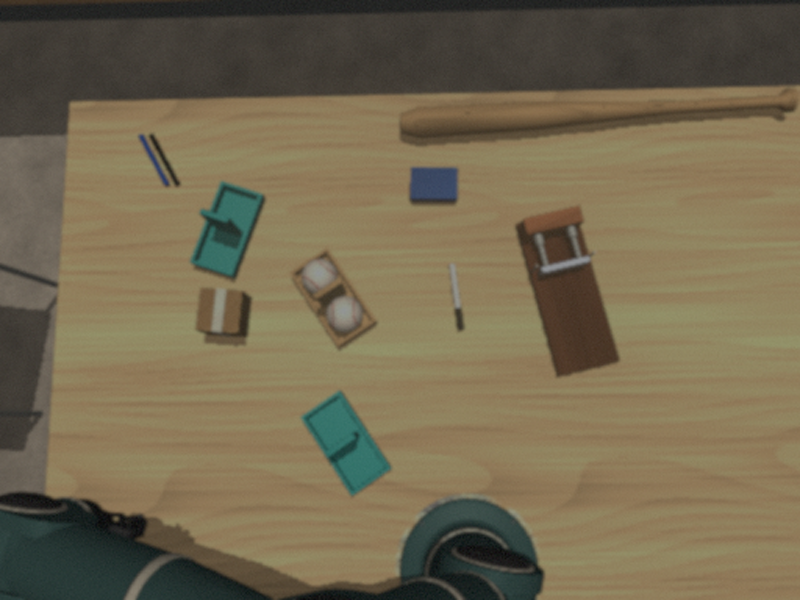

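View pics/side0.png

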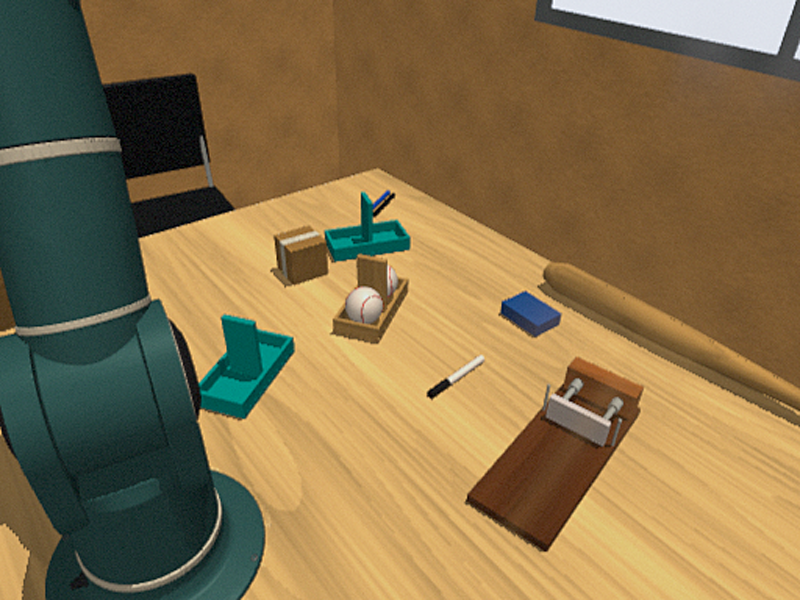

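The top view shows the wooden stand at about (334,300), the teal decoys, and the station from (515,220) to (615,370) with its stop at the far end. The side view agrees: stand at (370,300), stop plate at (578,420). I'll enlarge these areas to pick points.

```bash
python3 - <<'E'
import cv2,numpy as np
t=np.load('pics/top0.npy')[:,:,::-1];s=np.load('pics/side0.npy')[:,:,::-1]
def crop(im,x,y,w,h,k):
    o=cv2.resize(im[y:y+h,x:x+w],(w*k,h*k),interpolation=cv2.INTER_CUBIC)
    for i in range(0,w,10): cv2.line(o,(i*k,0),(i*k,8 if i%50 else 16),(0,0,255),1);cv2.putText(o,str(x+i),(i*k,20),0,.35,(0,0,255))
    for i in range(0,h,10): cv2.line(o,(0,i*k),(8,i*k),(0,0,255),1);cv2.putText(o,str(y+i),(10,i*k+4),0,.35,(0,0,255))
    return o
cv2.imwrite('pics/stand.png',np.hstack([crop(t,180,155,66,72,6),crop(s,205,155,66,72,6)]))
cv2.imwrite('pics/station.png',np.hstack([crop(t,323,125,80,120,5),crop(s,290,222,130,150,3)[:,:].copy() if 0 else cv2.copyMakeBorder(crop(s,290,222,130,133,3),0,201,0,10,0)]))
E
```

```text
(no output)
```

View pics/stand.png

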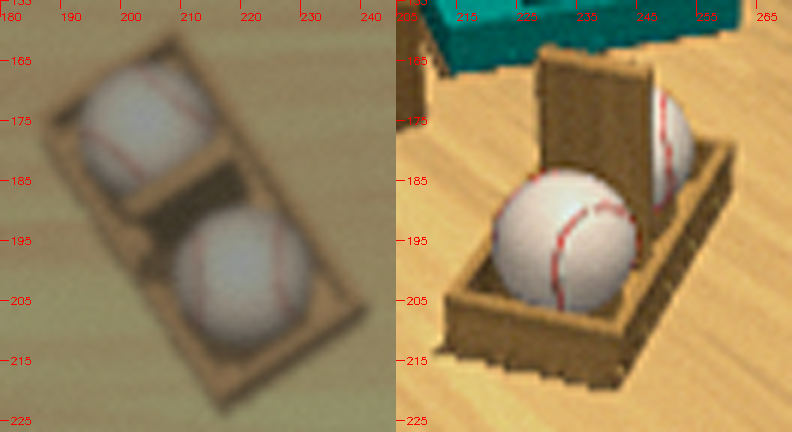

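View pics/station.png

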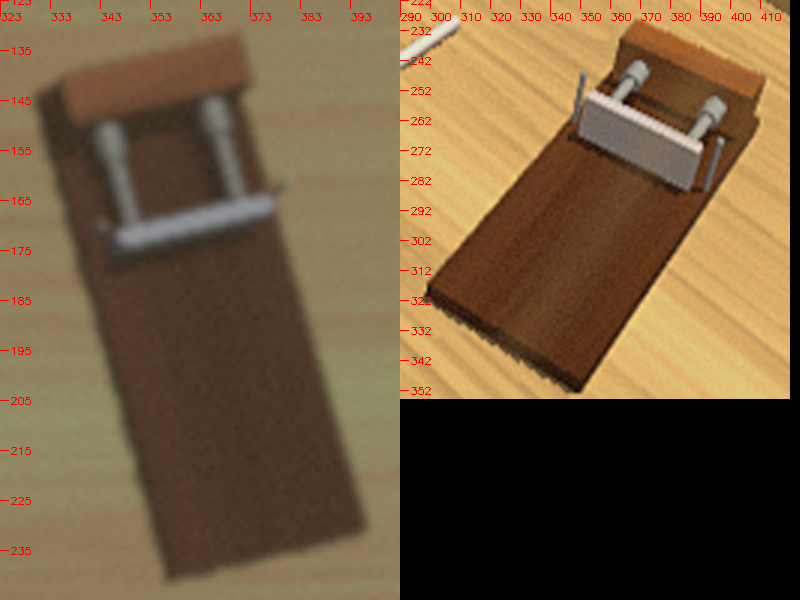

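```bash
cat > h.py <<'E'
import numpy as np
from scipy.optimize import least_squares
from scipy.spatial.transform import Rotation as R
C={'t':(451.299,257.1656,187.3592,np.array([[-0.0183,0.9862,-0.1644,310.6557],[-0.9998,-0.0196,-0.0061,110.7314],[-0.0093,0.1643,0.9864,1460.4016]])),
'i':(397.0216,259.3198,193.9105,np.array([[0.7761,0.3506,-0.5242,-65.3596],[-0.6303,0.4591,-0.6261,-568.1569],[0.0212,0.8163,0.5772,750.1705]]))}
def proj(c,p):
    f,cx,cy,M=C[c];q=M[:,:3].T@(np.asarray(p)-M[:,3]);return np.array([cx+f*q[0]/-q[2],cy-f*q[1]/-q[2]])
def fit(obs,x0,hs):
    # obs: (cam,[x,y,z],(u,v)), params x,y,yaw,z offset
    def res(x):
        r=R.from_euler('z',x[2]).as_matrix()
        return np.concatenate([proj(c,r@np.array(p,float)+[x[0],x[1],x[3]])-uv for c,p,uv in obs]+([[x[3]*hs]]))
    s=least_squares(res,x0,loss='soft_l1',x_scale=[10,10,.1,10])
    print(np.round(s.x,4),'cost',s.cost)
    for o,e in zip(obs,s.fun[:-1].reshape(-1,2)): print(o[0],o[1],np.round(e,1))
    return s.x
E
python3 - <<'E'
from h import *
L,W=92.5,47
st=[('t',[L,W,35],(187.5,174.5)),('t',[L,-W,35],(209.7,161.3)),('t',[-L,-W,35],(241,206.3)),('t',[-L,W,35],(217,223.7)),
('i',[-L,W,35],(213.3,203.8)),('i',[-L,W,0],(212.7,213.7)),('i',[-L,-W,35],(241.8,210.3)),('i',[-L,-W,0],(242,219.7)),('i',[L,-W,35],(261.5,179.5)),
('i',[-6,30,130],(229.2,164)),('i',[-6,-30,130],(247.4,167.5))]
a=fit(st,[600,250,.5,0],0)
# free-height check of grip: triangulate board top middle
def tri(uvs):
    return least_squares(lambda p:np.concatenate([proj(c,p)-u for c,u in uvs]),[600,200,50]).x
print('grip tri',tri([('t',(209.7,183.7)),('i',(238.7,164.9))]))
S=[('t',[-130,65,18],(356.4,241)),('t',[-130,-65,18],(396.2,230.6)),('t',[200,65,18],(330.6,143.5)),
('i',[-130,65,18],(299.7,317.7)),('i',[-130,-65,18],(349.3,348.7)),('i',[200,-65,18],(409.3,261.3)),
('i',[77.5,50,64],(353,253.7)),('i',[77.5,-50,64],(391,270.3)),('i',[77.5,50,18.5],(350,267.3)),('i',[77.5,-50,18.5],(386.7,285.3)),
('i',[92.5,60,73],(351,246.3)),('i',[92.5,-60,73],(397,268.7)),
('t',[77.5,50,64],(346.8,173)),('t',[77.5,-50,64],(377.5,166.8))]
b=fit(S,[600,-100,.2,0],0)
E
```

```text
[540.5753 258.4711   0.5638   2.186 ] cost 5.330936341707449
t [92.5, 47, 35] [-1.5  0.2]
t [92.5, -47, 35] [ 1.  -2.3]
t [-92.5, -47, 35] [0.9 0.1]
t [-92.5, 47, 35] [-0.1 -1. ]
i [-92.5, 47, 35] [-0.8  0.4]
i [-92.5, 47, 0] [ 0.3 -0.3]
i [-92.5, -47, 35] [0.2 0.5]
i [-92.5, -47, 0] [0.  0.4]
i [92.5, -47, 35] [ 0.3 -1. ]
i [-6, 30, 130] [-1.2 -0.1]
i [-6, -30, 130] [-0.6  0.1]
grip tri [546.12675842 261.57022015 128.30286586]
[ 5.150188e+02 -2.289232e+02  2.182000e-01 -1.566800e+00] cost 8.59524374256372
t [-130, 65, 18] [ 0.5 -0.5]
t [-130, -65, 18] [0.1 0.3]
t [200, 65, 18] [-0.8 -0.9]
i [-130, 65, 18] [-0.4 -1.8]
i [-130, -65, 18] [2.2 0.1]
i [200, -65, 18] [ 1.7 -0.2]
i [77.5, 50, 64] [-0.9  0.2]
i [77.5, -50, 64] [-0.9  2.5]
i [77.5, 50, 18.5] [-0.7 -0.4]
i [77.5, -50, 18.5] [-0.5  0.6]
i [92.5, 60, 73] [ 0.9 -0. ]
i [92.5, -60, 73] [ 0.5 -0.2]
t [77.5, 50, 64] [-0.1  1.3]
t [77.5, -50, 64] [-0.2  0.1]
```

```bash
cat >> h.py <<'E'
import cv2
def edgefit(ims,segs,x0,rng=3,it=6,names=True,zfree=False):
    G={k:cv2.GaussianBlur(cv2.cvtColor(v,cv2.COLOR_RGB2LAB).astype(np.float32),(0,0),.8) for k,v in ims.items()}
    x=np.array(x0,float)
    def w(x,p): return R.from_euler('z',x[2]).as_matrix()@np.array(p,float)+[x[0],x[1],x[3]]
    for k in range(it):
        r_=max(1.5,rng-k*.5); obs=[]
        for si,(c,a,b) in enumerate(segs):
            a,b=np.array(a,float),np.array(b,float)
            for t in np.linspace(.12,.88,15):
                P=a+(b-a)*t; u=proj(c,w(x,P)); d=proj(c,w(x,b))-proj(c,w(x,a)); n=np.array([-d[1],d[0]])/np.hypot(*d)
                s=np.arange(-r_-1,r_+1.01,.1); q=u+s[:,None]*n
                v=cv2.remap(G[c],q[:,:1].astype(np.float32),q[:,1:].astype(np.float32),cv2.INTER_CUBIC).reshape(len(s),-1)
                g=np.linalg.norm(np.gradient(v,axis=0),axis=1)[5:-5]; s=s[5:-5]; i=g.argmax(); m=abs(s-s[i])<.8
                obs.append((si,c,P,n,(u+n*(s[m]*g[m]).sum()/g[m].sum())))
        def res(y):
            y=y if zfree else np.r_[y[:3],x0[3]]
            return np.array([(proj(c,w(y,P))-q)@n for _,c,P,n,q in obs])
        x=least_squares(res,x,loss='soft_l1',f_scale=.4,x_scale=[10,10,.1,10]).x
    e=res(x); si=np.array([o[0] for o in obs])
    print('fit',np.round(x,4),'yaw deg',np.degrees(x[2]).round(2))
    if names:
        for i,s in enumerate(segs): print(s,np.median(e[si==i]).round(2),e[si==i].std().round(2))
    return x
L,W=92.5,47
STAND=[('t',[L,W,35],[L,-W,35]),('t',[L,W,35],[-L,W,35]),('i',[-L,W,35],[-L,-W,35]),('i',[-L,W,0],[-L,-W,0]),('i',[-L,-W,0],[L,-W,0]),
 ('i',[-L,-W,0],[-L,-W,35]),('i',[-6,30,130],[-6,30,90]),('t',[6,30,130],[6,-30,130]),('t',[-6,30,130],[-6,-30,130]),('t',[-L,-W,35],[L,-W,0])][:9]
STAT=[('t',[-130,-65,18],[60,-65,18]),('t',[-130,65,0],[200,65,0]),('i',[-130,65,18],[60,65,18]),('i',[-130,-65,0],[200,-65,0]),('i',[-130,65,18],[-130,-65,18]),
 ('i',[77.5,50,64],[77.5,-50,64]),('i',[77.5,50,18.5],[77.5,-50,18.5]),('i',[77.5,50,64],[77.5,50,18.5]),('i',[77.5,-50,64],[77.5,-50,18.5]),('t',[89.5,50,64],[89.5,-50,64]),('t',[77.5,50,64],[77.5,-50,64])]
E
python3 - <<'E'
from h import *
ims={'t':np.load('pics/top0.npy'),'i':np.load('pics/side0.npy')}
edgefit(ims,STAND,[540.6,258.5,.5638,0],names=False)
edgefit(ims,STAND,[540.6,258.5,.5638,0],zfree=True)
edgefit(ims,STAT,[515,-229,.218,0],names=False)
x=edgefit(ims,STAT,[515,-229,.218,0],zfree=True)
for c in'ti':
    edgefit(ims,[s for s in STAT if s[0]==c],[515,-229,.218,0],names=False);edgefit(ims,[s for s in STAND if s[0]==c],[540.6,258.5,.5638,0],names=False)
E
```

```text
fit [541.0437 261.2986   0.6292   0.    ] yaw deg 36.05
fit [539.7689 259.5234   0.63     1.9744] yaw deg 36.1
('t', [92.5, 47, 35], [92.5, -47, 35]) -0.41 0.93
('t', [92.5, 47, 35], [-92.5, 47, 35]) -1.11 1.09
('i', [-92.5, 47, 35], [-92.5, -47, 35]) 0.22 0.45
('i', [-92.5, 47, 0], [-92.5, -47, 0]) -0.34 0.38
('i', [-92.5, -47, 0], [92.5, -47, 0]) 0.37 0.74
('i', [-92.5, -47, 0], [-92.5, -47, 35]) -0.19 1.1
('i', [-6, 30, 130], [-6, 30, 90]) 0.34 0.11
('t', [6, 30, 130], [6, -30, 130]) -1.62 0.17
('t', [-6, 30, 130], [-6, -30, 130]) 1.51 0.19
fit [ 5.133578e+02 -2.284594e+02  2.208000e-01  0.000000e+00] yaw deg 12.65
fit [ 5.139908e+02 -2.282703e+02  2.215000e-01 -9.012000e-01] yaw deg 12.69
('t', [-130, -65, 18], [60, -65, 18]) -0.14 0.32
('t', [-130, 65, 0], [200, 65, 0]) -0.41 0.24
('i', [-130, 65, 18], [60, 65, 18]) 0.05 0.25
('i', [-130, -65, 0], [200, -65, 0]) 0.74 0.14
('i', [-130, 65, 18], [-130, -65, 18]) -0.51 0.26
('i', [77.5, 50, 64], [77.5, -50, 64]) -0.13 0.09
('i', [77.5, 50, 18.5], [77.5, -50, 18.5]) 0.08 0.1
('i', [77.5, 50, 64], [77.5, 50, 18.5]) -0.13 0.77
('i', [77.5, -50, 64], [77.5, -50, 18.5]) 0.47 0.13
('t', [89.5, 50, 64], [89.5, -50, 64]) 0.56 0.33
('t', [77.5, 50, 64], [77.5, -50, 64]) -0.03 0.28
fit [ 5.149709e+02 -2.288954e+02  2.197000e-01  0.000000e+00] yaw deg 12.59
fit [532.1584 260.7292   0.5752   0.    ] yaw deg 32.96
fit [ 5.126343e+02 -2.283754e+02  2.212000e-01  0.000000e+00] yaw deg 12.67
fit [541.738  261.2925   0.6234   0.    ] yaw deg 35.72
```

```bash
cat >> h.py <<'E'
SBOX=[[(sx*L,sy*W,z) for sx,sy in((1,1),(1,-1),(-1,-1),(-1,1),(1,1))] for z in(0,35)]+[[(s*6,30,130),(s*6,-30,130)] for s in(1,-1)]+[[(-6,s*30,130),(-6,s*30,60)] for s in(1,-1)]
def over(im,c,lines,x,org,size,k,col=(0,0,255)):
    ox,oy=org;w,h=size
    o=im if im.shape[0]==h*k else cv2.resize(im[oy:oy+h,ox:ox+w,::-1],(w*k,h*k),interpolation=cv2.INTER_CUBIC)
    r=R.from_euler('z',x[2]).as_matrix()
    for l in lines:
        p=np.array([proj(c,r@np.array(q,float)+[x[0],x[1],x[3]]) for q in l])
        cv2.polylines(o,[np.round((((p-[ox,oy])+.5)*k-.5)*16).astype(np.int32)],False,col,1,cv2.LINE_AA,4)
    return o
E
python3 - <<'E'
from h import *
t,i=np.load('pics/top0.npy'),np.load('pics/side0.npy')
A=[]
for c,im,org in(('t',t,(180,155)),('i',i,(205,155))):
    o=over(im,c,SBOX,[541,261,.629,0],org,(66,72),6)
    A.append(over(o,c,SBOX,[540,259.5,.57,0],org,(66,72),6,(255,255,0)))
cv2.imwrite('pics/ov1.png',np.hstack(A))
E
```

```text
(no output)
```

View pics/ov1.png

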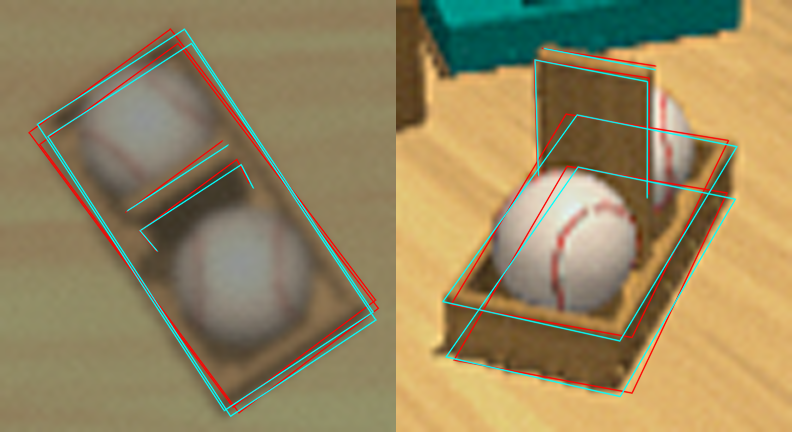

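Cyan (yaw 32.7°) fits the outline better; the board sits a few mm farther ahead, in agreement with the triangulation (546,262,128). Planning the approach.

```bash
cat > plan.py <<'E'
import sys,numpy as np
from scipy.spatial.transform import Rotation as R
from plant import bot
# target TCP x y z, tool-y heading (deg), rows of shift; level tool
x,y,z,h,n=map(float,sys.argv[1:6]); n=int(n)
o=bot.get_obs(); R0=R.from_quat(o['tool_rot']); p0=np.array(o['position'])
Y=np.array([np.cos(np.radians(h)),np.sin(np.radians(h)),0])
if Y@R0.as_matrix()[:,1]<0: Y=-Y
Z=np.array([0,0,-1.]); R1=R.from_matrix(np.c_[np.cross(Y,Z),Y,Z])
dr=(R0.inv()*R1).as_rotvec(); d=np.array([x,y,z])-p0
k=R.identity()
print('pos',p0.round(1),'F',np.round(o['contact_force'],1),'t',o['clock'],'w',o['grip_width'],'turn deg',np.degrees(dr).round(2),'world d',d.round(1))
if n==1: print('one: ',np.r_[R0.inv().apply(d)/300,dr/2].round(4).tolist())
else:
    for i in range(n):
        Rc=R0*R.from_rotvec(dr*i/n); print(np.r_[Rc.inv().apply(d/n)/300,dr/n/2].round(4).tolist(),end=',\n')
E
python3 plan.py 544 261 200 32.7 11
```

```text
pos [150.8 606.2 230.7] F [ 0.2 -0.6 -0.1] t 0.1 w 0.9981195554138114 turn deg [-6.000e-02  3.000e-02  4.333e+01] world d [ 393.2 -345.2  -30.7]
[-0.1409, -0.0727, 0.0094, -0.0, 0.0, 0.0344],
[-0.1455, -0.0629, 0.0094, -0.0, 0.0, 0.0344],
[-0.1495, -0.0527, 0.0094, -0.0, 0.0, 0.0344],
[-0.1528, -0.0424, 0.0094, -0.0, 0.0, 0.0344],
[-0.1553, -0.0318, 0.0094, -0.0, 0.0, 0.0344],
[-0.1572, -0.021, 0.0093, -0.0, 0.0, 0.0344],
[-0.1582, -0.0102, 0.0093, -0.0, 0.0, 0.0344],
[-0.1586, 0.0007, 0.0093, -0.0, 0.0, 0.0344],
[-0.1581, 0.0116, 0.0093, -0.0, 0.0, 0.0344],
[-0.157, 0.0225, 0.0093, -0.0, 0.0, 0.0344],
[-0.155, 0.0332, 0.0093, -0.0, 0.0, 0.0344],
```

Emit:
carry_out:
  deltas:
    - [[-0.141,-0.073,0.009,0,0,0.0344],[-0.1455,-0.063,0.009,0,0,0.0344],[-0.1495,-0.053,0.009,0,0,0.0344],[-0.153,-0.042,0.009,0,0,0.0344],[-0.155,-0.032,0.009,0,0,0.0344],[-0.157,-0.021,0.009,0,0,0.0344],[-0.158,-0.01,0.009,0,0,0.0344],[-0.1585,0,0.009,0,0,0.0344],[-0.158,0.012,0.009,0,0,0.0344],[-0.157,0.0225,0.009,0,0,0.0344],[-0.155,0.033,0.009,0,0,0.0344],[0,0,0,0,0,0]]
  fingers: 0

```text
clock: 1.3
position: [547.6, 255.1, 201.0]
tool_rot: [0.484, 0.875, -0.001, 0.001]
contact_force: [-0.8, -0.1, -0.0]
grip_width: 1.005
gripper_force: 0.0
```

```bash
python3 plan.py 544 261 95 32.7 1; python3 - <<'E'
from plant import cams
import cv2,numpy as np
A=[]
for n,x,y in(('top',150,130),('side',190,90)):
    f=cams.capture(n)['frame'];np.save(f'pics/{n}1.npy',f);A.append(cv2.resize(f[y:y+130,x:x+100,::-1],(400,520),interpolation=cv2.INTER_CUBIC))
cv2.imwrite('pics/pre.png',np.hstack(A))
E
```

```text
pos [547.6 255.1 201. ] F [-0.8 -0.1 -0. ] t 1.3 w 1.0046990346058544 turn deg [-0.04  0.18 -0.62] world d [  -3.6    5.9 -106. ]
one:  [0.0241, 0.0004, 0.3534, -0.0003, 0.0016, -0.0054]
```

View pics/pre.png

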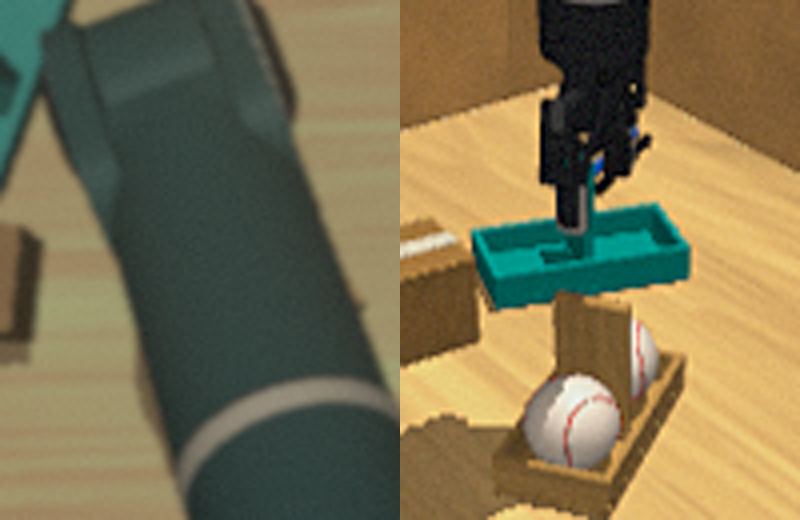

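The fingers straddle the board: near finger at (572,200), board top at (594,300), balls seated. Descending.

Emit:
carry_out:
  deltas:
    - [[0.012,0,0,0,0,-0.0025],[0.012,0,0.05,0,0,-0.0025],[0,0,0.06,0,0,0],[0,0,0.06,0,0,0],[0,0,0.06,0,0,0],[0,0,0.06,0,0,0],[0,0,0.043,0,0,0],[0,0,0.02,0,0,0],[0,0,0,0,0,0]]

```text
clock: 2.3
position: [539.3, 267.4, 95.0]
tool_rot: [0.475, 0.88, -0.0, -0.0]
contact_force: [0.9, -0.1, 0.3]
grip_width: 0.997
gripper_force: 0.0
```

Emit:
carry_out:
  deltas:
    - [[0,0,0,0,0,0],[0,0,0,0,0,0],[0,0,0,0,0,0],[0,0,0,0,0,0],[0,0,0,0,0,0],[0,0,0,0,0,0],[0,0,0,0,0,0],[0,0,0,0,0,0],[0,0,0,0,0,0],[0,0,0,0,0,0]]
  fingers: 255
  force: 60

```text
clock: 3.3
position: [540.2, 267.4, 96.1]
tool_rot: [0.475, 0.88, 0.0, 0.0]
contact_force: [-0.4, 1.5, 6.1]
grip_width: 0.129
gripper_force: 59.6
```

Emit:
carry_out:
  deltas:
    - [[0,0,-0.005,0,0,0],[0,0,-0.01,0,0,0],[0,0,-0.02,0,0,0],[0,0,-0.03,0,0,0],[0,0,-0.04,0,0,0],[0,0,-0.04,0,0,0],[0,0,-0.04,0,0,0],[0,0,-0.03,0,0,0],[0,0,-0.02,0,0,0],[0,0,-0.01,0,0,0],[0,0,-0.005,0,0,0],[0,0,0,0,0,0]]

```text
clock: 4.5
position: [539.7, 267.1, 170.5]
tool_rot: [0.475, 0.88, -0.0, -0.0]
contact_force: [-0.4, 0.7, -6.0]
grip_width: 0.13
gripper_force: 58.5
```

```bash
python3 plan.py 470 -225 176 12.65 1; python3 - <<'E'
from h import *
from plant import cams,bot
f=cams.capture('side')['frame'];np.save('pics/side2.npy',f)
o=bot.get_obs();p=o['position'];M=R.from_quat(o['tool_rot']).as_matrix();h=np.arctan2(M[1,1],M[0,1])%np.pi;print('tool y heading',np.degrees(h),'tau/F',np.round(o['contact_force'],2),np.round(o['ft_torque'],3))
u=np.array([-np.sin(h),np.cos(h)])
A=[]
for off in(0,-7):
    q=p[:2]+off*u
    A.append(over(f,'i',SBOX,[q[0],q[1],h,p[2]-96.1],(200,130),(80,100),5))
cv2.imwrite('pics/lift.png',np.hstack(A))
E
```

```text
pos [539.7 267.1 170.5] F [-0.4  0.7 -6. ] t 4.5 w 0.12993837519267187 turn deg [-2.000e-02  1.000e-02  2.059e+01] world d [ -69.7 -492.1    5.5]
one:  [-1.2446, -1.0937, -0.0178, -0.0002, 0.0001, 0.1797]
tool y heading 33.243977009802016 tau/F [ 0.81  0.75 -7.33] [ 0.039 -0.024 -0.023]
```

View pics/lift.png

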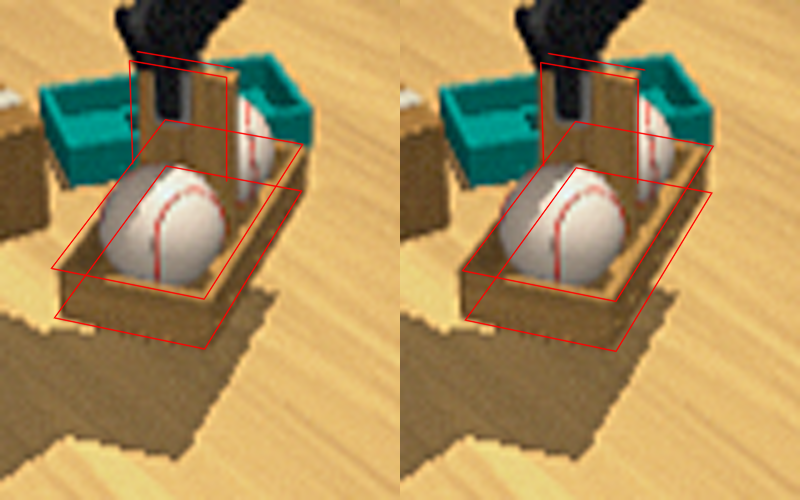

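Held level, both balls in; the stand's middle lies about 6 mm to −y of the tool. Planning a smooth carry.

```bash
cat > traj.py <<'E'
import sys,numpy as np
from scipy.spatial.transform import Rotation as R
from plant import bot
x,y,z,h,n=map(float,sys.argv[1:6]); n=int(n)
o=bot.get_obs(); R0=R.from_quat(o['tool_rot']); p0=np.array(o['position'])
Y=np.array([np.cos(np.radians(h)),np.sin(np.radians(h)),0])
if Y@R0.as_matrix()[:,1]<0: Y=-Y
Z=np.array([0,0,-1.]); R1=R.from_matrix(np.c_[np.cross(Y,Z),Y,Z])
dr=(R0.inv()*R1).as_rotvec(); d=np.array([x,y,z])-p0
w=np.minimum(1,np.minimum(np.arange(1,n+1),np.arange(n,0,-1))/6.5); w/=w.sum(); s=np.r_[0,np.cumsum(w)]
print('peak mm/row',np.linalg.norm(d)*w.max())
P=np.zeros(3)
for i in range(n):
    Rc=R0*R.from_rotvec(dr*s[i]); r=np.r_[Rc.inv().apply(d*s[i+1]-P)/300,dr*w[i]/2].round(3); r[3:5]=0
    P+=Rc.apply(r[:3]*300); print(r.tolist(),end=',' if (i+1)%12 else '\n\n')
E
python3 traj.py 482.9 -229.2 185 12.65 24
```

```text
peak mm/row 27.07153694639934
[-0.011, -0.009, -0.0, 0.0, 0.0, 0.001],[-0.021, -0.018, -0.001, 0.0, 0.0, 0.003],[-0.032, -0.026, -0.001, 0.0, 0.0, 0.004],[-0.044, -0.035, -0.002, 0.0, 0.0, 0.006],[-0.054, -0.042, -0.002, 0.0, 0.0, 0.007],[-0.067, -0.051, -0.002, 0.0, 0.0, 0.009],[-0.072, -0.053, -0.003, 0.0, 0.0, 0.01],[-0.074, -0.052, -0.003, 0.0, 0.0, 0.01],[-0.075, -0.05, -0.002, 0.0, 0.0, 0.01],[-0.076, -0.049, -0.003, 0.0, 0.0, 0.01],[-0.077, -0.047, -0.003, 0.0, 0.0, 0.01],[-0.077, -0.046, -0.002, 0.0, 0.0, 0.01]

[-0.079, -0.045, -0.003, 0.0, 0.0, 0.01],[-0.079, -0.043, -0.002, 0.0, 0.0, 0.01],[-0.08, -0.041, -0.003, 0.0, 0.0, 0.01],[-0.081, -0.04, -0.003, 0.0, 0.0, 0.01],[-0.082, -0.038, -0.002, 0.0, 0.0, 0.01],[-0.083, -0.036, -0.003, 0.0, 0.0, 0.01],[-0.076, -0.032, -0.002, 0.0, 0.0, 0.009],[-0.065, -0.026, -0.002, 0.0, 0.0, 0.007],[-0.052, -0.02, -0.002, 0.0, 0.0, 0.006],[-0.039, -0.014, -0.001, 0.0, 0.0, 0.004],[-0.026, -0.01, -0.001, 0.0, 0.0, 0.003],[-0.013, -0.004, -0.0, 0.0, 0.0, 0.001]
```

Emit:
carry_out:
  deltas:
    - [[-0.011,-0.009,0,0,0,0.001],[-0.021,-0.018,-0.001,0,0,0.003],[-0.032,-0.026,-0.001,0,0,0.004],[-0.044,-0.035,-0.002,0,0,0.006],[-0.054,-0.042,-0.002,0,0,0.007],[-0.067,-0.051,-0.002,0,0,0.009],[-0.072,-0.053,-0.003,0,0,0.01],[-0.074,-0.052,-0.003,0,0,0.01],[-0.075,-0.05,-0.002,0,0,0.01],[-0.076,-0.049,-0.003,0,0,0.01],[-0.077,-0.047,-0.003,0,0,0.01],[-0.077,-0.046,-0.002,0,0,0.01]]

```text
clock: 5.75
position: [511.1, 16.2, 178.2]
tool_rot: [0.554, 0.833, 0.0, 0.0]
contact_force: [0.4, -0.0, -6.0]
grip_width: 0.129
gripper_force: 58.5
```

Emit:
carry_out:
  deltas:
    - [[-0.079,-0.045,-0.003,0,0,0.01],[-0.079,-0.043,-0.002,0,0,0.01],[-0.08,-0.041,-0.003,0,0,0.01],[-0.081,-0.04,-0.003,0,0,0.01],[-0.082,-0.038,-0.002,0,0,0.01],[-0.083,-0.036,-0.003,0,0,0.01],[-0.076,-0.032,-0.002,0,0,0.009],[-0.065,-0.026,-0.002,0,0,0.007],[-0.052,-0.02,-0.002,0,0,0.006],[-0.039,-0.014,-0.001,0,0,0.004],[-0.026,-0.01,-0.001,0,0,0.003],[-0.013,-0.004,0,0,0,0.001]]

```text
clock: 6.95
position: [482.8, -229.7, 185.1]
tool_rot: [0.625, 0.78, -0.0, -0.0]
contact_force: [0.1, 0.8, -6.1]
grip_width: 0.133
gripper_force: 58.5
```

Emit:
carry_out:
  deltas:
    - [[0,0,0,0,0,0],[0,0,0,0,0,0]]

```text
clock: 7.15
position: [483.2, -228.5, 185.0]
tool_rot: [0.625, 0.781, 0.0, -0.0]
contact_force: [0.6, 0.1, -6.3]
grip_width: 0.131
gripper_force: 58.5
```

```bash
python3 plan.py 482.9 -229.2 123 12.65 1; cat >> h.py <<'E'
SLAT=[('i',[-L,W,35],[-L,-W,35]),('i',[-L,W,0],[-L,-W,0]),('i',[-L,-W,0],[-L,-W,35]),('i',[-L,W,0],[-L,W,35]),('i',[-6,30,130],[-6,30,90]),('i',[-6,-30,130],[-6,-30,90]),('i',[-L,-W,0],[L,-W,0])]
def local(S,q):
    d=np.array(q[:2])-S[:2];c,s=np.cos(S[2]),np.sin(S[2]);return np.array([c*d[0]+s*d[1],-s*d[0]+c*d[1]])
S0=np.array([513.4,-228.45,.2208,0])
E
python3 - <<'E'
from h import *
from plant import cams,bot
f=cams.capture('side')['frame'];np.save('pics/side3.npy',f)
o=bot.get_obs();p=o['position'];M=R.from_quat(o['tool_rot']).as_matrix();h=np.arctan2(M[1,1],M[0,1]);h=h-np.pi*round(h/np.pi)
u=np.array([-np.sin(h),np.cos(h)]);q=p[:2]-6*u
x0=[q[0],q[1],h,p[2]-97.5];print('guess',np.round(x0,3),'local tcp',local(S0,p))
x=edgefit({'i':f},SLAT,x0,zfree=True);print('local',local(S0,x))
uv=proj('i',x[:3].tolist()[:2]+[120]).astype(int);org=(int(uv[0])-60,int(uv[1])-50)
cv2.imwrite('pics/carry.png',np.hstack([over(f,'i',SBOX,x,org,(130,140),4)]))
E
```

```text
pos [ 483.2 -228.5  185. ] F [ 0.6  0.1 -6.3] t 7.15 w 0.13134580591423373 turn deg [-0.   -0.02  0.02] world d [ -0.3  -0.7 -62. ]
one:  [-0.0023, -0.0016, 0.2068, -0.0, -0.0001, 0.0002]
guess [ 4.84564e+02 -2.34267e+02  2.21000e-01  8.75330e+01] local tcp [-29.41271622   6.63990734]
fit [ 4.678193e+02 -2.431354e+02  2.485000e-01  1.099520e+02] yaw deg 14.24
('i', [-92.5, 47, 35], [-92.5, -47, 35]) -0.04 1.13
('i', [-92.5, 47, 0], [-92.5, -47, 0]) -0.17 0.33
('i', [-92.5, -47, 0], [-92.5, -47, 35]) -0.15 0.99
('i', [-92.5, 47, 0], [-92.5, 47, 35]) -0.06 0.19
('i', [-6, 30, 130], [-6, 30, 90]) 0.05 0.94
('i', [-6, -30, 130], [-6, -30, 90]) 0.39 0.19
('i', [-92.5, -47, 0], [92.5, -47, 0]) 0.82 0.52
local [-47.69035771  -4.34621409]
```

View pics/carry.png

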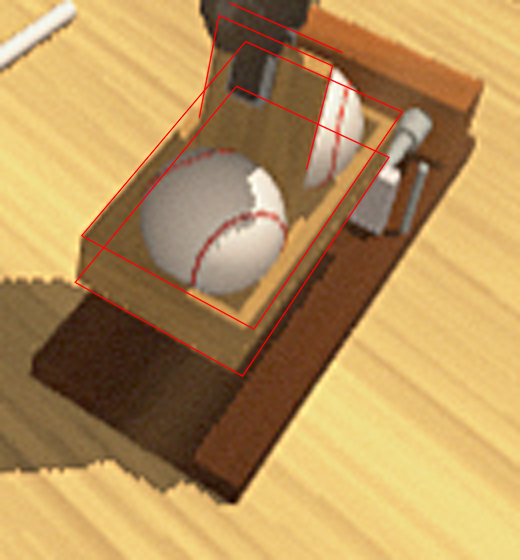

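The stand, level with both balls, is above the plinth in front of the stop (its near-right bottom corner at (243,375)); the free-height fit is ambiguous, so I'll lower it and measure on the board.

Emit:
carry_out:
  deltas:
    - [[0,0,0.006,0,0,0],[0,0,0.014,0,0,0],[0,0,0.024,0,0,0],[0,0,0.03,0,0,0],[0,0,0.036,0,0,0],[0,0,0.036,0,0,0],[0,0,0.03,0,0,0],[0,0,0.02,0,0,0],[0,0,0.01,0,0,0],[0,0,0.004,0,0,0],[0,0,0,0,0,0],[0,0,0,0,0,0]]

```text
clock: 8.4
position: [483.2, -229.2, 122.4]
tool_rot: [0.625, 0.781, 0.0, 0.0]
contact_force: [-1.6, 0.1, -6.1]
grip_width: 0.132
gripper_force: 58.5
```

```bash
cat > look.py <<'E'
import sys
from h import *
from plant import cams,bot
f=cams.capture('side')['frame'];np.save('pics/sidel.npy',f)
o=bot.get_obs();p=o['position'];M=R.from_quat(o['tool_rot']).as_matrix();h=np.arctan2(M[1,1],M[0,1]);h=h-np.pi*round(h/np.pi)
z=float(sys.argv[1]);u=np.array([-np.sin(h),np.cos(h)])
print('tcp local',local(S0,p).round(2),'z',p[2].round(2),'yaw tool',np.degrees(h).round(2),'F',np.round(o['contact_force'],2),'T',np.round(o['ft_torque'],2))
for off in(-4,-8):
    q=p[:2]+off*u;x=edgefit({'i':f},SLAT,[q[0],q[1],h,z],names=off==-8);print('local',local(S0,x).round(2))
E
python3 look.py 23
```

```text
tcp local [-29.59   5.87] z 122.47 yaw tool 12.62 F [ 0.91 -0.54 -6.7 ] T [0.02 0.   0.01]
fit [ 4.847028e+02 -2.328729e+02  2.339000e-01  2.300000e+01] yaw deg 13.4
local [-28.97   1.97]
fit [ 4.847908e+02 -2.326061e+02  2.385000e-01  2.300000e+01] yaw deg 13.67
('i', [-92.5, 47, 35], [-92.5, -47, 35]) 0.15 0.92
('i', [-92.5, 47, 0], [-92.5, -47, 0]) -0.09 0.23
('i', [-92.5, -47, 0], [-92.5, -47, 35]) -0.6 0.87
('i', [-92.5, 47, 0], [-92.5, 47, 35]) 0.58 0.28
('i', [-6, 30, 130], [-6, 30, 90]) 0.16 0.84
('i', [-6, -30, 130], [-6, -30, 90]) 1.14 0.17
('i', [-92.5, -47, 0], [92.5, -47, 0]) 0.68 0.52
local [-28.82   2.21]
```

Emit:
carry_out:
  deltas:
    - [[0,0,0.004,0,0,0],[0,0,0.003,0,0,0],[0,0,0.003,0,0,0],[0,0,0,0,0,0]]

```text
clock: 8.85
position: [483.0, -229.1, 119.0]
tool_rot: [0.625, 0.781, -0.0, -0.0]
contact_force: [-0.7, -0.1, -6.1]
grip_width: 0.132
gripper_force: 58.5
```

Emit:
carry_out:
  deltas:
    - [[0,0,0.003,0,0,0],[0,0,0.002,0,0,0],[0,0,0,0,0,0]]

```text
clock: 9.15
position: [483.0, -229.1, 117.6]
tool_rot: [0.625, 0.781, -0.0, -0.0]
contact_force: [-0.5, 0.7, -6.5]
grip_width: 0.13
gripper_force: 58.5
```

Emit:
carry_out:
  deltas:
    - [[0,0,0.003,0,0,0],[0,0,0.003,0,0,0],[0,0,0,0,0,0]]

```text
clock: 9.45
position: [483.0, -229.1, 115.7]
tool_rot: [0.625, 0.781, -0.0, -0.0]
contact_force: [-0.9, -0.2, -6.3]
grip_width: 0.132
gripper_force: 58.5
```

Emit:
carry_out:
  deltas:
    - [[0,0,0.003,0,0,0],[0,0,0.002,0,0,0],[0,0,0,0,0,0]]

```text
clock: 9.75
position: [483.0, -229.1, 114.2]
tool_rot: [0.625, 0.781, -0.0, -0.0]
contact_force: [0.3, -0.4, -6.5]
grip_width: 0.129
gripper_force: 58.5
```

Emit:
carry_out:
  deltas:
    - [[0,0,0.002,0,0,0],[0,0,0.002,0,0,0],[0,0,0,0,0,0]]

```text
clock: 10.05
position: [483.1, -229.1, 114.1]
tool_rot: [0.625, 0.781, 0.0, -0.0]
contact_force: [-9.6, 6.4, 17.3]
grip_width: 0.134
gripper_force: 62.2
```

```bash
python3 look.py 18.3; python3 - <<'E'
from h import *
f=np.load('pics/sidel.npy')
x=[483.0+6*.219,-229.1-6*.9757,.2208,18]
o=over(f,'i',SBOX,x,(285,215),(130,150),4)
o=over(o,'i',[[(-130,65,18),(-130,-65,18),(200,-65,18),(200,65,18),(-130,65,18)]],S0,(285,215),(130,150),4,(255,255,0))
cv2.imwrite('pics/down.png',o)
E
```

```text
tcp local [-29.76   6.03] z 114.08 yaw tool 12.61 F [-9.88  5.95 18.47] T [ 1.17  1.93 -0.04]
fit [ 4.819369e+02 -2.344020e+02  2.363000e-01  1.830000e+01] yaw deg 13.54
local [-32.     1.08]
fit [ 4.819452e+02 -2.344352e+02  2.353000e-01  1.830000e+01] yaw deg 13.48
('i', [-92.5, 47, 35], [-92.5, -47, 35]) 0.15 0.89
('i', [-92.5, 47, 0], [-92.5, -47, 0]) -0.07 0.27
('i', [-92.5, -47, 0], [-92.5, -47, 35]) -0.88 0.78
('i', [-92.5, 47, 0], [-92.5, 47, 35]) 0.64 0.26
('i', [-6, 30, 130], [-6, 30, 90]) -0.15 0.8
('i', [-6, -30, 130], [-6, -30, 90]) 0.96 0.23
('i', [-92.5, -47, 0], [92.5, -47, 0]) 0.48 0.4
local [-32.     1.05]
```

View pics/down.png

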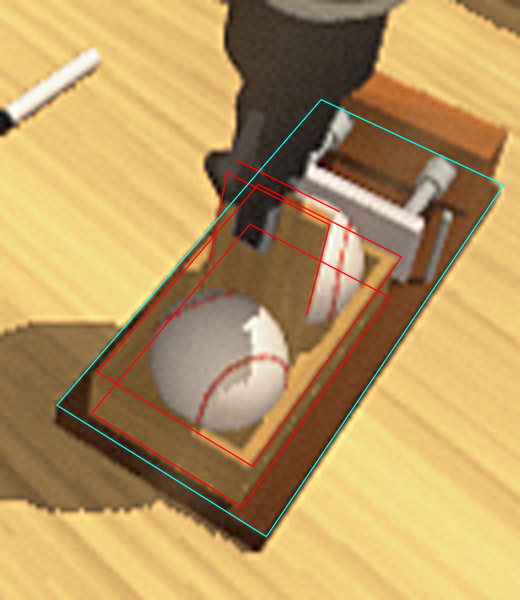

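The stand is down on the plinth (near-right bottom corner at (245,505), plinth corner (265,535)), but pressing at 18 N; easing off.

Emit:
carry_out:
  deltas:
    - [[0,0,-0.002,0,0,0],[0,0,0,0,0,0],[0,0,0,0,0,0]]

```text
clock: 10.4
position: [483.1, -229.1, 114.1]
tool_rot: [0.625, 0.781, 0.0, -0.0]
contact_force: [-6.1, 2.8, 8.3]
grip_width: 0.129
gripper_force: 60.7
```

Emit:
carry_out:
  deltas:
    - [[0,0,-0.0015,0,0,0],[0,0,0,0,0,0],[0,0,0,0,0,0]]

```text
clock: 10.7
position: [483.1, -229.2, 114.2]
tool_rot: [0.625, 0.781, -0.0, 0.0]
contact_force: [-0.6, 1.9, -1.1]
grip_width: 0.128
gripper_force: 59.2
```

```bash
python3 look.py 18.0; python3 - <<'E'
from h import *
f=np.load('pics/sidel.npy')
# station refit in this picture, visible edges only
V=[('i',[-130,-65,0],[200,-65,0]),('i',[-130,-65,18],[60,-65,18]),('i',[-130,65,18],[-130,-65,18]),('i',[77.5,10,64],[77.5,-50,64]),('i',[77.5,-50,64],[77.5,-50,30])]
edgefit({'i':f},V,S0)
edgefit({'i':np.load('pics/side0.npy')},V,S0,names=False)
E
```

```text
tcp local [-29.71   5.98] z 114.16 yaw tool 12.62 F [-1.25  1.48 -2.8 ] T [0.23 0.12 0.03]
fit [ 4.821587e+02 -2.343991e+02  2.369000e-01  1.800000e+01] yaw deg 13.58
local [-31.79   1.04]
fit [ 4.821271e+02 -2.344383e+02  2.367000e-01  1.800000e+01] yaw deg 13.56
('i', [-92.5, 47, 35], [-92.5, -47, 35]) 0.08 0.87
('i', [-92.5, 47, 0], [-92.5, -47, 0]) -0.05 0.24
('i', [-92.5, -47, 0], [-92.5, -47, 35]) -0.74 0.79
('i', [-92.5, 47, 0], [-92.5, 47, 35]) 0.6 0.26
('i', [-6, 30, 130], [-6, 30, 90]) -0.06 0.84
('i', [-6, -30, 130], [-6, -30, 90]) 0.93 0.23
('i', [-92.5, -47, 0], [92.5, -47, 0]) 0.36 0.35
local [-31.83   1.01]
fit [ 5.200850e+02 -2.273952e+02  2.334000e-01  0.000000e+00] yaw deg 13.37
('i', [-130, -65, 0], [200, -65, 0]) 0.84 0.51
('i', [-130, -65, 18], [60, -65, 18]) -0.25 0.37
('i', [-130, 65, 18], [-130, -65, 18]) -0.4 0.44
('i', [77.5, 10, 64], [77.5, -50, 64]) 1.17 1.0
('i', [77.5, -50, 64], [77.5, -50, 30]) 0.1 0.17
fit [ 5.128182e+02 -2.298592e+02  2.258000e-01  0.000000e+00] yaw deg 12.94
```

Emit:
carry_out:
  deltas:
    - [[-0.001,0.004,0,0,0,0],[-0.001,0.006,0,0,0,0],[-0.001,0.006,0,0,0,0],[0,0.006,0,0,0,0],[0,0.006,0,0,0,0],[0,0.006,0,0,0,0],[0,0.004,0,0,0,0],[0,0.002,0,0,0,0],[0,0,0,0,0,0]]

```text
clock: 11.65
position: [495.1, -227.3, 114.2]
tool_rot: [0.625, 0.781, 0.0, 0.0]
contact_force: [0.6, 0.7, -5.2]
grip_width: 0.134
gripper_force: 58.7
```

```bash
python3 look.py 18.0 | grep -v "('i'"
```

```text
tcp local [-17.59   5.1 ] z 114.17 yaw tool 12.63 F [ 0.58  1.36 -6.1 ] T [-0.08 -0.1   0.02]
fit [ 4.943249e+02 -2.323903e+02  2.371000e-01  1.800000e+01] yaw deg 13.59
local [-19.47   0.33]
fit [ 4.943792e+02 -2.323860e+02  2.365000e-01  1.800000e+01] yaw deg 13.55
local [-19.42   0.33]
```

Emit:
carry_out:
  deltas:
    - [[0,0.002,0.001,0,0,0],[0,0.003,0,0,0,0],[0,0.002,0,0,0,0],[0,0,0,0,0,0],[0,0,0,0,0,0]]

```text
clock: 12.2
position: [496.8, -227.2, 114.1]
tool_rot: [0.625, 0.78, -0.0, 0.0]
contact_force: [-5.4, -1.4, 5.2]
grip_width: 0.133
gripper_force: 60.1
```

Emit:
carry_out:
  deltas:
    - [[0,0.003,0,0,0,0],[0,0.004,0,0,0,0],[0,0.003,0,0,0,0],[0,0,0,0,0,0],[0,0,0,0,0,0]]

```text
clock: 12.7
position: [499.8, -226.7, 114.1]
tool_rot: [0.625, 0.78, -0.0, 0.0]
contact_force: [-5.7, -1.5, 4.1]
grip_width: 0.13
gripper_force: 60.1
```

Emit:
carry_out:
  deltas:
    - [[0,0.003,0,0,0,0],[0,0.004,0,0,0,0],[0,0.003,0,0,0,0],[0,0,0,0,0,0],[0,0,0,0,0,0]]

```text
clock: 13.2
position: [502.3, -226.1, 114.2]
tool_rot: [0.625, 0.78, -0.0, -0.0]
contact_force: [-8.1, -0.8, 6.6]
grip_width: 0.132
gripper_force: 60.5
```

Emit:
carry_out:
  deltas:
    - [[0,0,-0.001,0,0,0],[0,0.003,0,0,0,0],[0,0.004,0,0,0,0],[0,0.003,0,0,0,0],[0,0,0,0,0,0],[0,0,0,0,0,0]]

```text
clock: 13.8
position: [505.1, -225.5, 114.2]
tool_rot: [0.625, 0.78, -0.0, -0.0]
contact_force: [-7.5, -1.9, 3.7]
grip_width: 0.131
gripper_force: 60.1
```

Emit:
carry_out:
  deltas:
    - [[0,0.003,0,0,0,0],[0,0.004,0,0,0,0],[0,0.003,0,0,0,0],[0,0,0,0,0,0],[0,0,0,0,0,0]]

```text
clock: 14.3
position: [507.6, -224.9, 114.3]
tool_rot: [0.626, 0.78, -0.001, -0.001]
contact_force: [-11.1, -3.0, 7.7]
grip_width: 0.131
gripper_force: 60.7
```

```bash
cp pics/sidel.npy pics/sidem.npy; python3 look.py 18.0 | grep -v "('i'"; python3 - <<'E'
from h import *
# plate front-face position from visible right part of plate: top edge and right side, shift dx of the plate along station x
for n in('side0','sidem','sidel'):
    f=np.load(f'pics/{n}.npy');best=[]
    G=cv2.GaussianBlur(cv2.cvtColor(f,cv2.COLOR_RGB2LAB).astype(np.float32),(0,0),.8)
    r=R.from_euler('z',S0[2]).as_matrix()
    for dx in np.arange(-6,31,.5):
        g=0
        for a,b in(((77.5,-20,64),(77.5,-49,64)),((77.5,-50,63),(77.5,-50,35)),((89.5,-20,64),(89.5,-49,64))):
            a,b=np.array(a,float),np.array(b,float);a[0]+=dx;b[0]+=dx
            P=np.array([proj('i',r@(a+(b-a)*t)+[S0[0],S0[1],0]) for t in np.linspace(0,1,15)]);d=P[-1]-P[0];m=np.array([-d[1],d[0]])/np.hypot(*d)
            v=[cv2.remap(G,(P+s*m)[:,:1].astype(np.float32),(P+s*m)[:,1:].astype(np.float32),1).reshape(15,3).mean(0) for s in(-.6,.6)]
            g+=np.linalg.norm(v[0]-v[1])
        best.append((g,dx))
    print(n,sorted(best)[::-1][:4])
E
```

```text
tcp local [-4.87  4.68] z 114.26 yaw tool 12.56 F [-12.88  -1.75   7.39] T [-0.46  2.28 -0.03]
fit [ 5.069121e+02 -2.299565e+02  2.340000e-01  1.800000e+01] yaw deg 13.4
local [-6.66 -0.05]
fit [ 5.069081e+02 -2.299072e+02  2.351000e-01  1.800000e+01] yaw deg 13.47
local [-6.65  0.  ]
side0 [(np.float32(111.48833), np.float64(-1.5)), (np.float32(111.335495), np.float64(-1.0)), (np.float32(109.82224), np.float64(-0.5)), (np.float32(109.69783), np.float64(-2.0))]
sidem [(np.float32(121.60127), np.float64(-1.5)), (np.float32(121.45204), np.float64(-1.0)), (np.float32(119.7986), np.float64(-0.5)), (np.float32(119.55905), np.float64(-2.0))]
sidel [(np.float32(120.610565), np.float64(7.5)), (np.float32(120.5952), np.float64(7.0)), (np.float32(118.917465), np.float64(8.0)), (np.float32(118.32762), np.float64(6.5))]
```

Emit:
carry_out:
  deltas:
    - [[0,0,-0.001,0,0,0],[0,0.003,0,0,0,0],[0,0.004,0,0,0,0],[0,0.004,0,0,0,0],[0,0.003,0,0,0,0],[0,0.002,0,0,0,0],[0,0,0,0,0,0],[0,0,0,0,0,0]]

```text
clock: 15.15
position: [511.8, -224.0, 114.5]
tool_rot: [0.626, 0.78, -0.001, -0.001]
contact_force: [-14.3, -2.7, 8.7]
grip_width: 0.131
gripper_force: 61.0
```

```bash
cat > plate.py <<'E'
from h import *
f=np.load('pics/sidel.npy');best=[]
G=cv2.GaussianBlur(cv2.cvtColor(f,cv2.COLOR_RGB2LAB).astype(np.float32),(0,0),.8)
r=R.from_euler('z',S0[2]).as_matrix()
D=np.arange(-4,28,.25)
for dx in D:
    g=0
    for a,b in(((77.5,-20,64),(77.5,-49,64)),((77.5,-50,63),(77.5,-50,35)),((89.5,-20,64),(89.5,-49,64))):
        a,b=np.array(a,float),np.array(b,float);a[0]+=dx;b[0]+=dx
        P=np.array([proj('i',r@(a+(b-a)*t)+[S0[0],S0[1],0]) for t in np.linspace(0,1,15)]);d=P[-1]-P[0];m=np.array([-d[1],d[0]])/np.hypot(*d)
        v=[cv2.remap(G,(P+s*m)[:,:1].astype(np.float32),(P+s*m)[:,1:].astype(np.float32),1).reshape(15,3).mean(0) for s in(-.6,.6)]
        g+=np.linalg.norm(v[0]-v[1])
    best.append(g)
i=int(np.argmax(best)); c=np.polyfit(D[max(0,i-4):i+5],best[max(0,i-4):i+5],2); print('plate travel',-c[1]/2/c[0]+1.25)
E
python3 look.py 18.0 | grep -v "('i'"; python3 plate.py
```

```text
tcp local [-0.62  4.66] z 114.47 yaw tool 12.54 F [-15.3   -2.38   7.73] T [-0.53  3.11  0.01]
fit [ 5.110996e+02 -2.290068e+02  2.339000e-01  1.800000e+01] yaw deg 13.4
local [-2.37 -0.04]
fit [ 5.110052e+02 -2.290013e+02  2.335000e-01  1.800000e+01] yaw deg 13.38
local [-2.46 -0.01]
plate travel 12.564894187008214
```

Emit:
carry_out:
  deltas:
    - [[0,0,0,-0.001,0,0],[0,0.003,0,-0.001,0,0],[0,0.003,0,0,0,0],[0,0.001,0,0,0,0],[0,0,0,0,0,0],[0,0,0,0,0,0]]

```text
clock: 15.8
position: [513.4, -223.6, 114.4]
tool_rot: [0.626, 0.78, 0.001, -0.0]
contact_force: [-16.8, -2.3, 8.6]
grip_width: 0.131
gripper_force: 61.1
```

```bash
python3 look.py 18.0 | grep -v "('i'"; python3 plate.py; python3 -c "
from plant import bot
from scipy.spatial.transform import Rotation as R
import numpy as np
M=R.from_quat(bot.get_obs()['tool_rot']).as_matrix();print('tool y elev deg',np.degrees(M[2,1]),'tool x elev',np.degrees(M[2,0]))"
```

```text
tcp local [1.11 4.73] z 114.34 yaw tool 12.54 F [-16.11  -1.63   9.  ] T [-0.63  3.56  0.04]
fit [ 5.127453e+02 -2.282846e+02  2.372000e-01  1.800000e+01] yaw deg 13.59
local [-0.6  0.3]
fit [ 5.127639e+02 -2.281717e+02  2.413000e-01  1.800000e+01] yaw deg 13.83
local [-0.56  0.41]
plate travel 14.223528869038397
tool y elev deg 0.05238717309900258 tool x elev 0.04831954727011731
```

Emit:
carry_out:
  deltas:
    - [[0,0,-0.0015,0,0,0],[0,0.002,0,0,0,0],[0,0,0,0,0,0],[0,0,0,0,0,0],[0,0,0,0,0,0]]

```text
clock: 16.35
position: [514.1, -223.4, 114.5]
tool_rot: [0.626, 0.78, 0.001, 0.0]
contact_force: [-13.3, -3.6, 2.9]
grip_width: 0.128
gripper_force: 60.1
```

```bash
cat > tilt.py <<'E'
from plant import bot
from scipy.spatial.transform import Rotation as R
import numpy as np
M=R.from_quat(bot.get_obs()['tool_rot']).as_matrix();print('tool y elev deg',np.degrees(M[2,1]),'tool x elev',np.degrees(M[2,0]))
E
python3 look.py 18.0 | grep -v "('i'"; python3 plate.py;python3 tilt.py
```

```text
tcp local [1.84 4.75] z 114.56 yaw tool 12.55 F [-12.89  -2.95   2.58] T [-0.84  3.1  -0.02]
fit [ 5.134587e+02 -2.286871e+02  2.310000e-01  1.800000e+01] yaw deg 13.23
local [ 0.01 -0.24]
fit [ 5.135697e+02 -2.285440e+02  2.309000e-01  1.800000e+01] yaw deg 13.23
local [ 0.14 -0.13]
plate travel 14.61446442688296
tool y elev deg 0.0544323858157811 tool x elev 0.03519083516240704
```

```bash
python3 - <<'E'
from h import *
from plant import cams
f=cams.capture('side')['frame']
x=[513.5,-228.5,.2208,18]
a=over(f,'i',SBOX[:2],x,(295,205),(100,150),4)
b=cv2.resize(f[205:355,325:425,::-1],(400,600),interpolation=cv2.INTER_CUBIC)
cv2.imwrite('pics/fin.png',np.hstack([a,b]))
E
```

```text
(no output)
```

View pics/fin.png

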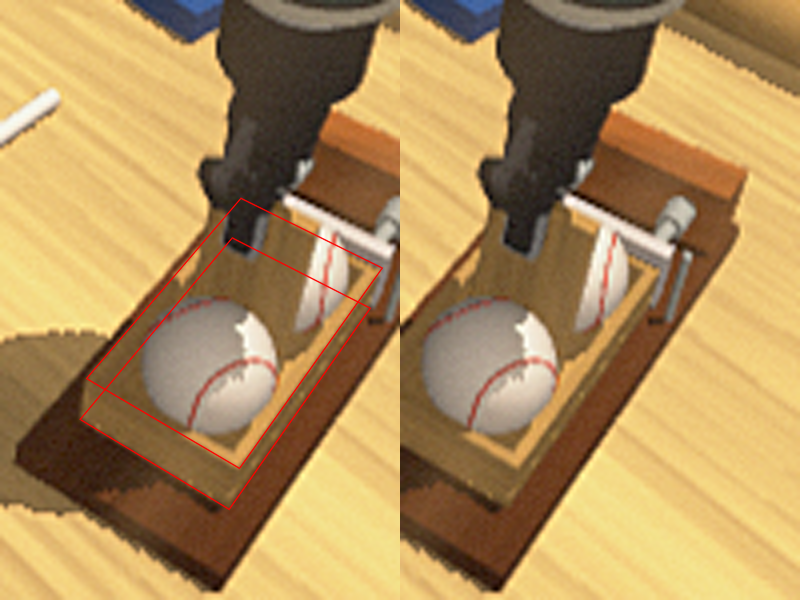

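The stand sits in its overlay at the target, flush with the plate. Both balls are in, and the plate's front edge at (665,260)–(655,300) is level with the pin at (675,285).

```bash
python3 -c "
from plant import order
print(order.job_done())"
```

```text
the job is handed in; nothing more can be done
None
```

The job is handed in: the stand, with both baseballs in it, is still held pressed against the stop plate, flat, centred and square to within what the side camera shows. The plate had given about 14.6 mm of the 15 mm half-way; the wrist reads about 13 N, which includes friction on the plinth, so roughly 10 N is on the spring.

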